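# Catch the thread and screw down a canister lid

### The arm

A 6-joint arm with a two-finger parallel gripper is mounted at the origin on a cart in front of the work surface, level with it; the furniture and walls round the work are solid. World frame = base frame: x ahead of the robot, y to its left, z up, the work surface at z = 0. Lengths are in mm, angles in degrees, forces in N, time in s.
With the tool pointing down it reaches from about 300 to 850 mm from the base axis. Payload 4.2 kg.
Tool frame: the origin (TCP) lies on the centre line of the jaws, within the pads' length; the fingertips stand 11 mm ahead of it and the grasp point (between the pads) lies 8 mm behind it; z points along the fingers, y is the line along which they close (so a half turn about z gives the same grasp; the last joint's range is limited). The gripper opens to 91 mm and grips with 3 to 60 N. Pads are 32 mm wide; open, the fingers measure 118 mm over their backs; the gripper's body (76 mm by 178 mm) begins 60 mm behind the grasp point.
Start: joints at [71.219, 18.312, 89.639, -0, 72.044, -1.146], TCP at [174.206, 547.991, 224.976] pointing down, gripper open.
Joint ranges: [-177.97, 177.97], [-48.28, 115.42], [12.27, 149.76], [-77.06, 257.06], [2.81, 150.46], [-146.56, 146.56]. Speed limits (degrees/s): [147.25, 147.25, 180, 180, 180, 180].

### API

Orientations are given as [roll, pitch, yaw] about the fixed x, y, z axes, in that order (R = Rz(yaw) Ry(pitch) Rx(roll)).
In Python, from workcell import env, grab_frame, camera_model, models gives the robot as it stands.
- The arm moves only by the shell command python3 -m crank 'ROWS' [FORCE]. ROWS is text: rows parted by semicolons, each of 7 numbers parted by spaces: the closure, from -1 (fully open) to 1 (shut), so that 0 is half open, then the shift along the tool's x, y, z in mm, then the turn, a rotation vector about the tool's x, y, z in degrees. A call has 1 to 10 rows; each row shifts and turns the commanded pose from where the row before left it, along the tool's axes as they then stand; what a row does not reach is not made up. A row lasts 1/8 s, in which the tool goes at most 62.5 mm and 10.7 degrees, less where a joint would pass 70% of its speed; a pose out of reach is approached as far as the arm can. A call is refused whole if a number of a shift passes 62.5 or a number of a turn 10.7, either way. A call with a gripper value outside its range is refused whole. The fingers move at their own pace and stop on an object; FORCE is the grip in N (left out, the last holds). Time passes only in rows, so rows that do not move let the fingers close. It gives the time, the measured TCP pose, the force, the opening and the grip force at its end, in the units of the state.
- env.state(): the state, without advancing time (a new reading comes with each control period).
- grab_frame(name): name is "scene" or "top" or "wrist"; returns the picture (384x512x3 uint8, blue, green, red); there is no depth.
- camera_model(name): a dict with "K" (3x3 intrinsics, pixels), "R" (3x3) and "t" (3): a world point X has camera coordinates R X + t; the wrist camera has in their place "mount" (4x4, takes a point from camera to tool coordinates, whose origin is the TCP and whose axes are the flange's). Camera axes: x right, y down, z forward; pixel columns grow to the right and rows downward; lengths in mm; the calibration is good to about 2 mm. A picture is of the moment at which its call begins: read the wrist's pose just before it. camera_model takes no time and is no camera call.
- env.job_done(): hands the job in; it is judged then, once.
Trained networks look in the newest picture that a camera, given by its name, has taken for a name from the list of things; names that differ only in an ending like _2 or _b are one class to them, and where a whole thing is asked for, a point or a joint stands for the part that bears it (a point fixed in the world has none). Each returns a list of dicts, best first, with "p" (0 to 1); they miss things now and then, are a little off and sometimes report something else, mostly with a low value. They report only what shows in the picture. A call takes as long as a camera call.
- models.search_frame(name, camera): "point" ([x, y, z] in mm, in world coordinates, good to about 4 mm: the middle of the surface that is visible of it).
The state is a dict: "time_s": time; "qpos": joint angles; "qvel": joint speeds; "effort": joint torques, N m; "ee_pos": TCP position; "ee_rot": TCP orientation; "force": force on the tool from outside, world axes, zero at the start; "torque": the same for the moment, N m; "gripper_width": finger opening in mm; "gripper_force": force on a finger pad.
Only numpy, scipy, OpenCV 4.12 (cv2) and the standard library are available. Lean on these libraries where they do the work, as an engineer would, in place of code of your own. Each camera call takes 0.05 s, during which the arm holds its last target. There are 200 camera calls.

### The job

The canister's screw lid has been left lying on top of its thread. By its side lever, turn it backward (anticlockwise seen from above) until you feel it drop into the start of the thread, then screw it forward (clockwise) until it comes up against its end stop, fully home and level. Do not force it: never push the lid with more than about 40 N, do not lift or tip it off the neck, and leave the mug, the dispenser bottle and the stamp where they are.

Things in the scene. Friction and masses are not known exactly. Their poses are not given: they have to be found in the camera images.
- canister_axis (a point): Point on the vertical axis of a round metal canister (104 mm wide), 115 mm above the desk. The canister is screwed down by a 130 mm square foot plate. Its neck (above the shoulder at 88 mm) has a three-start thread, mostly hidden by the lid; the starts lie 120 degrees apart at an unknown angle that this point's x, y axes do not tell. The lid turns about this axis.
- lid: Loose black ribbed lid, 102 mm wide, 33 high, 0.3 kg; origin: centre of its lower rim. Rim height over desk: 113 mm at start (lying on the thread, turns at 1-3 N; forward it only jams); turned back 16-63 degrees it falls to 100 mm into the thread start, with a hard stop up to 22 degrees further back; then 70-92 degrees forward screws it to 95 mm, at a hard end stop.
- lid_lever (a point): Point in the middle of the lid's lever, 80 mm from the lid's axis and 11 mm above the lid's rim. The lever is an upright black paddle that stands out radially from the lid's skirt, from 50 to 102 mm from the axis, 10 mm thick (13 mm at the top), 22 mm high (from the rim's height upward). x points outward along it, y is its backward (anticlockwise) pushing direction, z up.
- mug: Orange mug, 81x113x101 mm, standing to the left; origin under it. Bystander.
- dispenser: White bottle with a flat pump top, 66 mm across, 115 mm high, behind on the right; origin at its underside. Bystander.
- stamp: Wooden hand stamp, 24x45x66 mm, in front on the left; origin at its underside. Bystander.

How it is judged:
By the outcome, as a careful person would: the job done as asked, in the order asked, and still so for the second after the job is handed in, with the robot touching nothing.
It also fails if it takes over 66 s, if anything falls off the work surface, if the arm or the gripper's body presses on something with over 40 N, if the wrist force passes 120 N, or if a joint passes its speed limit or range.

## Working session

There is one attempt and no reset: what is moved stays moved. The work goes in short steps, Python scripts to look and compute and a shell command to move; the robot and the scene stay as the last step left them, time stands still between calls to the robot, and variables do not carry over. Pictures are saved under pics/ and viewed, at most 10 in all, crops included, and the job is handed in when it is done.

```bash
mkdir -p pics; cat > h.py <<'E'
import numpy as np,cv2
from workcell import env,grab_frame,camera_model,models
def snap(cam,fn):
    im=grab_frame(cam); cv2.imwrite('pics/'+fn,im); return im
def proj(cam,X):
    m=camera_model(cam); K,R,t=[np.array(m[k],float) for k in('K','R','t')]
    p=K@(R@np.array(X,float)+t); return p[:2]/p[2]
E
python3 - <<'E'
from h import *
a=snap('scene','s0.png');b=snap('top','t0.png')
cv2.imwrite('pics/st0.png',cv2.resize(np.hstack([a,b]),(800,300)))
for c in('scene','top'):
  for n in('lid','lid_lever','canister_axis','mug','dispenser','stamp'):
    print(c,n,[(np.round(d['point']),round(d['p'],2)) for d in models.search_frame(n,c)[:2]])
print(env.state())
E
```

```text
scene lid [(array([560.,  35., 148.]), 0.83)]
scene lid_lever [(array([558.,  32., 146.]), 0.59)]
scene canister_axis [(array([539.,  16.,  23.]), 0.73)]
scene mug [(array([560., 334.,  73.]), 0.96), (array([539.,  15.,  24.]), 0.6)]
scene dispenser [(array([ 731., -290.,   86.]), 0.67)]
scene stamp [(array([421., 262.,  26.]), 0.71)]
top lid [(array([563.,  52., 149.]), 0.77)]
top lid_lever [(array([562.,  52., 144.]), 0.91)]
top canister_axis [(array([525.,  52.,   9.]), 0.97)]
top mug [(array([568., 371.,  49.]), 0.94)]
top dispenser [(array([ 739., -270.,   93.]), 0.85)]
top stamp [(array([422., 262.,  51.]), 0.6)]
{'time_s': 0.7, 'qpos': array([ 7.12177794e+01,  1.83104558e+01,  8.96402756e+01, -1.12118142e-03,
        7.20450689e+01, -1.14418834e+00]), 'qvel': array([ 0.0208691 , -0.07173294,  0.01731926,  0.03184035,  0.02844034,
        0.00917303]), 'effort': array([ 3.53102978e-04, -4.12229455e+01, -2.32189751e+01,  7.30256550e-02,
        3.75016197e-02,  8.31837042e-06]), 'ee_pos': array([174.2138665 , 547.96950689, 224.98175702]), 'ee_rot': array([1.79995822e+02, 1.15025510e-03, 1.62362313e+02]), 'force': array([ 0.7188399 , -0.25740278, -0.12878337]), 'torque': array([ 0.02618546, -0.04443976,  0.01915516]), 'gripper_force': 0.0, 'gripper_width': 91.13325643172466}
```

View pics/st0.png

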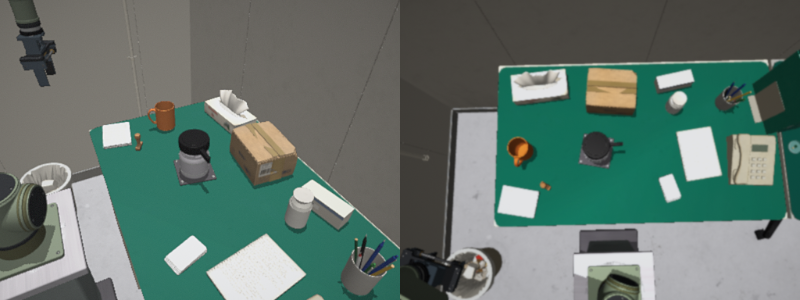

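The composite shows the lid centred near (596,148) in the top half, with its lever to the right (towards -y). The mug and stamp are on the left, the dispenser behind on the right, and a box lies behind the lid. I'll crop in closer.

```bash
python3 - <<'E'
from h import *
a=cv2.imread('pics/s0.png');b=cv2.imread('pics/t0.png')
pt=proj('top',(565,50,146)).astype(int);ps=proj('scene',(565,50,146)).astype(int)
print(pt,ps)
c=lambda im,p:cv2.resize(im[p[1]-32:p[1]+32,p[0]-40:p[0]+40],None,fx=5,fy=5,interpolation=cv2.INTER_CUBIC)
cv2.imwrite('pics/c0.png',np.hstack([c(b,pt),c(a,ps)]))
# lid mask in top view: dark pixels
g=b.max(2); x0,y0=pt[0]-40,pt[1]-32
for th in (35,50):
  m=(g[y0:y0+64,x0:x0+80]<th).astype(np.uint8)
  n,l,s,ce=cv2.connectedComponentsWithStats(m); k=1+s[1:,4].argmax(); mm=(l==k).astype(np.uint8)
  d=cv2.distanceTransform(np.pad(mm,2),cv2.DIST_L2,5); i=np.unravel_index(d.argmax(),d.shape)
  print(th,s[k]+[x0,y0,0,0,0],'inscribed',i[1]-2+x0,i[0]-2+y0,d.max())
  o=cv2.morphologyEx(mm,cv2.MORPH_OPEN,cv2.getStructuringElement(2,(15,15)))
  print('disk centroid',np.argwhere(o).mean(0)[::-1]+[x0,y0],o.sum(), 'rest', np.argwhere(mm-o)[:, ::-1].mean(0)+[x0,y0])
for X in [(565,50,146),(565,-30,124),(565,-52,124),(565,101,146),(514,50,146),(616,50,146),(565,-1,146)]: print(X,proj('top',X).round(1))
E
```

```text
[252 184] [249 176]
35 [268 185   2   3   4] inscribed 268 185 1.0
disk centroid [nan nan] 0 rest [268.25 186.  ]
50 [235 170  49  34 603] inscribed 257 179 7.5906997
disk centroid [253.54545455 177.82181818] 275 rest [256.68902439 187.49695122]
(565, 50, 146) [252.6 184.2]
(565, -30, 124) [279.6 184.9]
(565, -52, 124) [287.  184.7]
(565, 101, 146) [235.1 184.6]
(514, 50, 146) [253.  201.6]
(616, 50, 146) [252.2 167.1]
(565, -1, 146) [270.1 183.8]<stdin>:15: RuntimeWarning: Mean of empty slice.
  ret = um.true_divide(
```

View pics/c0.png

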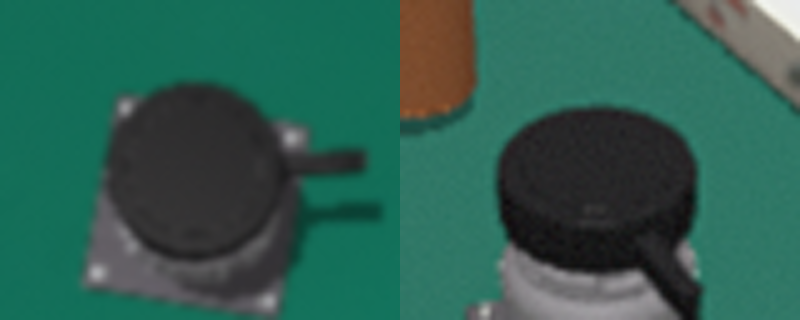

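The top crop shows the lid disc centred at full-frame pixel (251,186.2), with the lever tip at (285,184). In the scene crop the top face is centred near (248.4,177). I'll triangulate from these.

```bash
cat >> h.py <<'E'
from scipy.spatial.transform import Rotation as Ro
from scipy.optimize import least_squares
def go(xyz,yaw):
    s=env.state(); R=Ro.from_euler('xyz',s['ee_rot'],degrees=True); T=Ro.from_euler('xyz',[180,0,yaw],degrees=True)
    print('pos',s['ee_pos'].round(1),'rot',s['ee_rot'].round(1),'F',s['force'].round(1),'w',round(s['gripper_width'],1),'t',s['time_s'])
    print('tool shift',R.inv().apply(np.array(xyz)-s['ee_pos']).round(1),'turn',(R.inv()*T).as_rotvec(degrees=True).round(1))
E
python3 - <<'E'
from h import *
r=least_squares(lambda X:np.r_[proj('top',X)-[251,186.2],proj('scene',X)-[248.4,177]],[560,50,146]); print(r.x,r.fun)
c=r.x
# lever tip (top edge z~c-11)
r2=least_squares(lambda X:np.array(proj('top',[X[0],X[1],c[2]-11]))-[284.8,184],[560,-50]); print('tip',r2.x,np.degrees(np.arctan2(r2.x[1]-c[1],r2.x[0]-c[0])),np.hypot(*(r2.x-c[:2])))
print(np.round(camera_model('wrist')['mount'],3))
go([c[0],c[1]-80,230],94)
E
```

```text
[561.73696539  54.23616637 142.85082309] [ 0.18330531 -0.66150329 -0.59117541  0.13129685]
tip [565.8448796  -44.85701696] -87.62615903005853 99.1782937060311
[[-1.00000e-03 -9.68000e-01 -2.49000e-01  6.85070e+01]
 [ 1.00000e+00 -1.00000e-03 -1.00000e-03  6.43000e-01]
 [ 1.00000e-03 -2.49000e-01  9.68000e-01 -1.59968e+02]
 [ 0.00000e+00  0.00000e+00  0.00000e+00  1.00000e+00]]
pos [174.2 548.  225. ] rot [180.    0.  162.4] F [ 0.7 -0.3 -0.1] w 91.1 t 0.7
tool shift [-543.1 -429.3   -5. ] turn [ 0.  -0.  68.4]
```

```bash
python3 -m crank '-1 -45 -36 -1 0 0 0;-1 -45 -36 -1 0 0 0;-1 -45 -36 -1 0 0 0;-1 -45 -36 -1 0 0 0;-1 -45 -36 -1 0 0 0;-1 -45 -36 0 0 0 0;-1 -45 -36 0 0 0 0;-1 -45 -36 0 0 0 0;-1 -45 -36 0 0 0 0;-1 -45 -36 0 0 0 0'; python3 -c "
from h import *
go([562,-26,230],92.5)"
```

```text
time_s: 1.95
ee_pos: [494.9, 66.9, 230.2]
ee_rot: [180.0, 0.0, 162.3]
force: [0.4, 1.2, -0.3]
gripper_width: 91.2
gripper_force: 0.0
pos [494.9  66.9 230.2] rot [180.    0.  162.3] F [ 0.4  1.2 -0.3] w 91.2 t 1.95
tool shift [-92.1 -68.2   0.3] turn [ 0.1  0.  69.8]
```

```bash
python3 -m crank '0 -46 -34 0 0 0 0;0.3 -46 -34 0 0 0 0;0.3 0 0 0 0 0 10;0.3 0 0 0 0 0 10;0.3 0 0 0 0 0 10;0.3 0 0 0 0 0 10;0.3 0 0 0 0 0 10;0.3 0 0 0 0 0 10;0.3 0 0 0 0 0 10;0.3 0 0 0 0 0 0' 10; python3 - <<'E'
from h import *
go([562,-26,230],92.5)
s=env.state();im=snap('wrist','w0.png')
m=camera_model('wrist');M=np.array(m['mount'],float);K=np.array(m['K'],float)
R=Ro.from_euler('xyz',s['ee_rot'],degrees=True).as_matrix()
def wp(X):
    t=R.T@(np.array(X,float)-s['ee_pos']); c=np.linalg.inv(M)@np.r_[t,1]; p=K@c[:3]; return p[:2]/p[2]
for X in [(562,54,146),(562,-26,135),(565.8,-45,135)]: print(X,wp(X).round())
v=im.copy()
for a in range(0,360,15):
    q=wp((562+51*np.cos(np.radians(a)),54+51*np.sin(np.radians(a)),146)); cv2.circle(v,tuple(map(int,q)),1,(0,0,255),-1)
for r in (50,80,102):
    for th in(-87.6,): q=wp((562+r*np.cos(np.radians(th)),54+r*np.sin(np.radians(th)),135)); cv2.circle(v,tuple(map(int,q)),2,(0,255,255),-1)
cv2.imwrite('pics/w0o.png',v)
for n in('lid','lid_lever'): print(n,[(np.round(d['point']),round(d['p'],2)) for d in models.search_frame(n,'wrist')[:2]])
E
```

```text
time_s: 3.2
ee_pos: [561.1, -24.1, 230.0]
ee_rot: [180.0, -0.0, 92.5]
force: [0.1, -0.1, -0.6]
gripper_width: 31.9
gripper_force: 0.0
pos [561.1 -24.1 230. ] rot [180.   -0.   92.5] F [ 0.1 -0.1 -0.6] w 31.9 t 3.2
tool shift [-1.9  0.8 -0. ] turn [ 0. -0. -0.]
(562, 54, 146) [259.  92.]
(562, -26, 135) [254. 198.]
(565.8, -45, 135) [258. 221.]
lid [(array([566.,  59., 146.]), 0.56)]
lid_lever [(array([565.,  57., 145.]), 0.97)]
```

View pics/w0o.png

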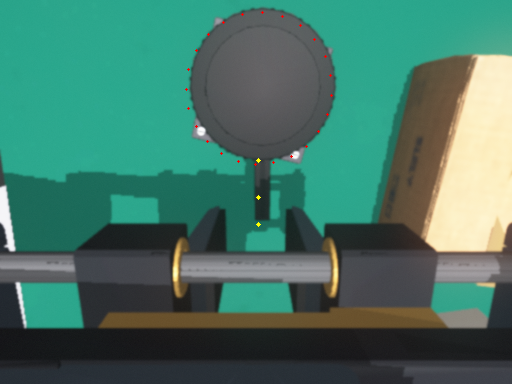

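The lid shows at pixel (262.5,83) and the lever runs from (262,160) to (263,220), lined up between the fingers. Against the prediction this puts the axis at about (564.5,57) and the lever at about -87°. Next I descend with the fingers straddling the lever.

```bash
python3 -m crank '0.3 1 7 20 0 0 0;0.3 0 0 25 0 0 0;0.3 0 0 25 0 0 0;0.3 0 0 0 0 0 0'; python3 -m crank '0.3 0 0 12 0 0 0;0.3 0 0 12 0 0 0;0.3 0 0 12 0 0 0;0.3 0 0 12 0 0 0;0.3 0 0 4 0 0 0;0.3 0 0 0 0 0 0'
```

```text
time_s: 3.85
ee_pos: [566.7, -22.7, 158.2]
ee_rot: [-179.7, -0.0, 92.4]
force: [-0.1, -0.7, 0.5]
gripper_width: 32.0
gripper_force: 0.0
time_s: 4.6
ee_pos: [568.0, -22.8, 107.6]
ee_rot: [-180.0, -0.0, 92.4]
force: [0.5, 0.8, -0.5]
gripper_width: 31.9
gripper_force: 0.0
```

```bash
cp pics/s0.png pics/sref.png; python3 -m crank '0.3 0.1 4.2 0 0 0 -3;0.3 0.1 4.2 0 0 0 -3;0.3 0.1 4.2 0 0 0 -3;0.3 0.1 4.2 0 0 0 -3;0.3 0.1 4.2 0 0 0 -3;0.3 0.1 4.2 0 0 0 -3;0.3 0 0 0 0 0 0'; cat > look.py <<'E'
from h import *
import sys
# lid height: top-left/back rim edge of the lid in the scene picture vs the start
im=snap('scene',sys.argv[1]+'.png'); ref=cv2.imread('pics/sref.png')
p=proj('scene',(564,57,146)).astype(int)
def edge(i):  # rows of back rim, columns left of centre
    g=i.max(2).astype(float); out=[]
    for c in range(p[0]-12,p[0]+5):
        col=g[p[1]-30:p[1]+8,c]; out.append(p[1]-30+np.argmin(np.diff(cv2.GaussianBlur(col[:,None],(1,5),0)[:,0])))
    return np.median(out)
print('rim row',edge(im),'ref',edge(ref),'13mm drop =',(proj('scene',(564,57,133))-proj('scene',(564,57,146)))[1])
s=env.state();print(s['ee_pos'].round(1),s['ee_rot'].round(1),'F',s['force'].round(1),'T',s['torque'].round(2))
E
python3 look.py s1
```

```text
time_s: 5.48
ee_pos: [593.1, -17.8, 108.3]
ee_rot: [179.9, 0.0, 110.3]
force: [0.1, -0.3, -0.5]
gripper_width: 31.9
gripper_force: 0.0
rim row 164.0 ref 165.0 13mm drop = 3.9995117182631077
[593.  -17.9 108.3] [179.9   0.  110.3] F [-0.4 -0.6 -0.1] T [-0.05  0.05 -0.05]
```

```bash
python3 -m crank '0.3 0.1 4.2 0 0 0 -3;0.3 0.1 4.2 0 0 0 -3;0.3 0.1 4.2 0 0 0 -3';python3 look.py s2;  python3 -m crank '0.3 0.1 4.2 0 0 0 -3;0.3 0.1 4.2 0 0 0 -3;0.3 0.1 4.2 0 0 0 -3';python3 look.py s3; python3 - <<'E'
from h import *
snap('wrist','w3.png')
f=lambda n:cv2.resize(cv2.imread('pics/'+n)[140:220,200:300],(400,320))
cv2.imwrite('pics/v3.png',np.hstack([f('s3.png'),cv2.resize(cv2.imread('pics/w3.png'),(400,320))]))
E
```

```text
time_s: 5.9
ee_pos: [603.7, -12.6, 108.1]
ee_rot: [-180.0, -0.0, 119.4]
force: [-2.3, -0.1, -0.1]
gripper_width: 32.2
gripper_force: 0.6
rim row 164.0 ref 165.0 13mm drop = 3.9995117182631077
[604.2 -12.4 108.1] [180.   -0.  119.5] F [-1.   0.1  0.8] T [-0.04  0.19  0.02]
time_s: 6.32
ee_pos: [614.1, -5.7, 108.0]
ee_rot: [-180.0, -0.0, 128.4]
force: [-2.4, 0.4, 0.6]
gripper_width: 31.9
gripper_force: 0.6
rim row 164.0 ref 165.0 13mm drop = 3.9995117182631077
[614.6  -5.4 108.1] [180.   -0.  128.5] F [-0.9  0.5 -0.8] T [-0.02  0.14 -0.04]
```

View pics/v3.png

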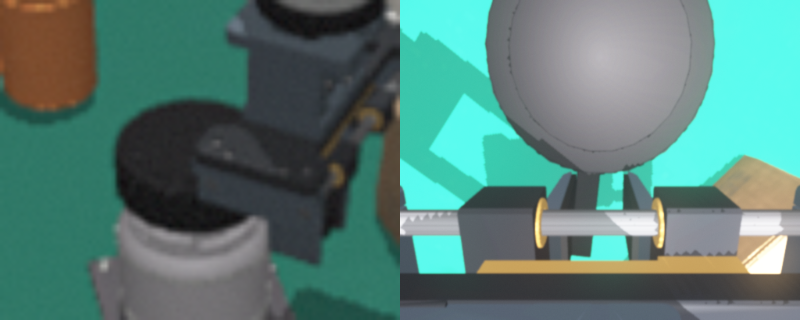

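The scene view shows the lid still high. In the wrist view the lever rests on the left finger at about (580,210) of the composite, so the lid is turning. I'll use the lid's width in the wrist picture as a drop gauge and continue in small steps.

```bash
cat > lw.py <<'E'
from h import *
import sys
def width(im):
    S=cv2.cvtColor(im,cv2.COLOR_BGR2HSV)[...,1]
    m=(S<70).astype(np.uint8); r=[]
    for y in range(20,120,4):
        row=m[y]; x=256
        a=x
        while a>0 and row[max(0,a-4):a].any(): a-=1
        b=x
        while b<511 and row[b:b+4].any(): b+=1
        r.append((b-a,a,b))
    return max(r)
if sys.argv[1]!='-': snap('wrist',sys.argv[1]+'.png')
s=env.state()
print('lid px',width(cv2.imread('pics/'+(sys.argv[1] if sys.argv[1]!='-' else 'w3')+'.png')),'yaw',s['ee_rot'][2].round(1),'F',s['force'].round(1),'T',s['torque'].round(2))
E
python3 lw.py -
R='no'
python3 -m crank '0.3 0.1 4.2 0 0 0 -3;0.3 0.1 4.2 0 0 0 -3;0.3 0 0 0 0 0 0'; python3 lw.py w4; python3 -m crank '0.3 0.1 4.2 0 0 0 -3;0.3 0.1 4.2 0 0 0 -3;0.3 0 0 0 0 0 0'; python3 lw.py w5
```

```text
lid px (292, 110, 402) yaw 128.3 F [-0.4  0.4  0.6] T [-0.04 -0.01 -0.02]
time_s: 6.8
ee_pos: [621.1, -0.2, 108.1]
ee_rot: [180.0, 0.0, 134.3]
force: [-0.2, -0.4, 0.2]
gripper_width: 31.9
gripper_force: 0.0
lid px (292, 110, 402) yaw 134.3 F [ 0.2 -0.1  0.3] T [-0.02  0.02 -0.03]
time_s: 7.22
ee_pos: [626.7, 6.0, 108.0]
ee_rot: [180.0, 0.0, 140.3]
force: [0.5, -0.1, 0.1]
gripper_width: 32.0
gripper_force: 0.0
lid px (292, 111, 403) yaw 140.3 F [ 0.3 -0.5 -0.7] T [-0.03  0.02  0.02]
```

```bash

python3 -m crank '0.3 0.1 4.2 0 0 0 -3;0.3 0.1 4.2 0 0 0 -3;0.3 0 0 0 0 0 0'; python3 lw.py w6; python3 -m crank '0.3 0.1 4.2 0 0 0 -3;0.3 0.1 4.2 0 0 0 -3;0.3 0 0 0 0 0 0'; python3 lw.py w7;
```

```text
time_s: 7.65
ee_pos: [631.7, 12.7, 108.0]
ee_rot: [180.0, 0.0, 146.3]
force: [-0.3, 0.2, 0.6]
gripper_width: 31.8
gripper_force: 0.0
lid px (293, 111, 404) yaw 146.3 F [ 0.9 -0.4 -1.4] T [-0.05  0.01 -0.02]
time_s: 8.07
ee_pos: [635.9, 19.9, 108.0]
ee_rot: [180.0, 0.0, 152.3]
force: [0.6, -0.3, -0.7]
gripper_width: 31.6
gripper_force: 0.0
lid px (293, 111, 404) yaw 152.3 F [ 0.4 -0.2  1.2] T [ 0.04 -0.   -0.01]
```

```bash

python3 -m crank '0.3 0.1 4.2 0 0 0 -3;0.3 0.1 4.2 0 0 0 -3;0.3 0 0 0 0 0 0'; python3 lw.py w8; python3 -m crank '0.3 0.1 4.2 0 0 0 -3;0.3 0.1 4.2 0 0 0 -3;0.3 0 0 0 0 0 0'; python3 lw.py w9;
```

```text
time_s: 8.5
ee_pos: [639.4, 27.5, 107.8]
ee_rot: [-180.0, -0.0, 158.3]
force: [0.3, -0.6, -0.8]
gripper_width: 32.1
gripper_force: 0.3
lid px (270, 124, 394) yaw 158.3 F [ 0.8 -0.3 -0.1] T [-0.02  0.07 -0.03]
time_s: 8.93
ee_pos: [642.3, 35.6, 108.1]
ee_rot: [180.0, 0.0, 164.3]
force: [-0.1, 0.4, -0.4]
gripper_width: 31.8
gripper_force: 0.0
lid px (264, 124, 388) yaw 164.3 F [-0.6 -0.2  0.3] T [ 0.02 -0.   -0.06]
```

View pics/w9.png

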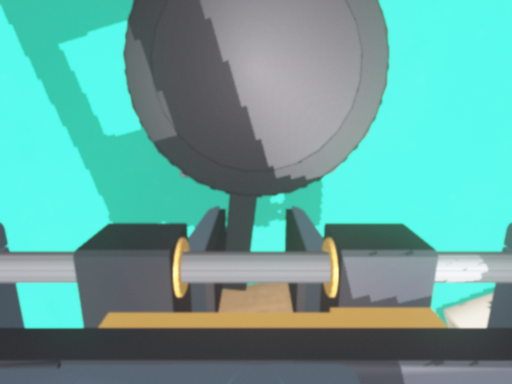

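The lid has dropped: its width went from 292 to 264 px, about 13 mm, and the lever at (243,225) is still between the fingers. Now I screw it forward.

```bash

python3 -m crank '0.3 0.1 -4.2 3 0 0 3;0.3 0.1 -4.2 3 0 0 3;0.3 0.1 -4.2 0 0 0 3;0.3 0.1 -4.2 0 0 0 3;0.3 0.1 -4.2 0 0 0 3;0.3 0.1 -4.2 0 0 0 3;0.3 0.1 -4.2 0 0 0 3;0.3 0.1 -4.2 0 0 0 3'; python3 lw.py f1; python3 -m crank '0.3 0.1 -4.2 0 0 0 3;0.3 0.1 -4.2 0 0 0 3;0.3 0.1 -4.2 0 0 0 3;0.3 0.1 -4.2 0 0 0 3;0.3 0.1 -4.2 0 0 0 3;0.3 0.1 -4.2 0 0 0 3;0.3 0.1 -4.2 0 0 0 3;0.3 0.1 -4.2 0 0 0 3'; python3 lw.py f2
```

```text
time_s: 9.98
ee_pos: [626.9, 5.9, 102.1]
ee_rot: [179.9, 0.0, 140.2]
force: [0.4, 0.5, -0.7]
gripper_width: 31.9
gripper_force: 0.5
lid px (276, 109, 385) yaw 140.1 F [ 0.7  0.2 -0.4] T [-0.01 -0.04  0.01]
time_s: 11.02
ee_pos: [601.1, -14.9, 102.2]
ee_rot: [179.9, 0.0, 116.2]
force: [0.2, 0.0, 0.4]
gripper_width: 31.8
gripper_force: 0.5
lid px (274, 108, 382) yaw 116.2 F [-0.9 -0.5 -0.1] T [-0.07  0.03  0.04]
```

```bash

python3 -m crank '0.3 0.1 -4.2 0 0 0 3;0.3 0.1 -4.2 0 0 0 3;0.3 0.1 -4.2 0 0 0 3;0.3 0.1 -4.2 0 0 0 3;0.3 0.1 -4.2 0 0 0 3;0.3 0.1 -4.2 0 0 0 3;0.3 0 0 0 0 0 0'; python3 lw.py f3; python3 -m crank '0.3 0.05 -2.8 0 0 0 2;0.3 0.05 -2.8 0 0 0 2;0.3 0.05 -2.8 0 0 0 2;0.3 0.05 -2.8 0 0 0 2'; python3 lw.py f4
```

```text
time_s: 11.95
ee_pos: [576.6, -22.5, 102.1]
ee_rot: [180.0, -0.0, 98.4]
force: [-0.1, -0.8, -0.8]
gripper_width: 31.9
gripper_force: 0.0
lid px (270, 112, 382) yaw 98.4 F [-0.4 -0.8  0.6] T [-0.09 -0.04  0.03]
time_s: 12.5
ee_pos: [565.3, -23.2, 101.9]
ee_rot: [180.0, -0.0, 90.2]
force: [1.3, -0.9, -0.2]
gripper_width: 31.8
gripper_force: 0.5
lid px (268, 112, 380) yaw 90.2 F [-0.4  0.9 -0.3] T [-0.12 -0.06 -0.06]
```

```bash

python3 -m crank '0.3 0.05 -2.8 0 0 0 2;0.3 0.05 -2.8 0 0 0 2;0.3 0.05 -2.8 0 0 0 2'; python3 lw.py f5; python3 -m crank '0.3 0.05 -2.1 0 0 0 1.5;0.3 0.05 -2.1 0 0 0 1.5;0.3 0 0 0 0 0 0'|grep force; python3 lw.py f6
```

```text
time_s: 12.92
ee_pos: [557.1, -22.9, 102.0]
ee_rot: [180.0, 0.0, 84.2]
force: [1.6, 0.1, -0.7]
gripper_width: 31.8
gripper_force: 0.6
lid px (267, 111, 378) yaw 84.2 F [ 0.5 -1.3 -0.5] T [-0.16 -0.03  0.  ]
force: [-0.5, 0.4, -0.0]
gripper_force: 0.1
lid px (266, 114, 380) yaw 81.4 F [ 0.   1.1 -0.6] T [-0.05  0.04  0.04]
```

```bash
python3 -c "
import cv2
cv2.imwrite('pics/f6v.png',cv2.imread('pics/f6.png'))"
```

```text
(no output)
```

View pics/f6v.png

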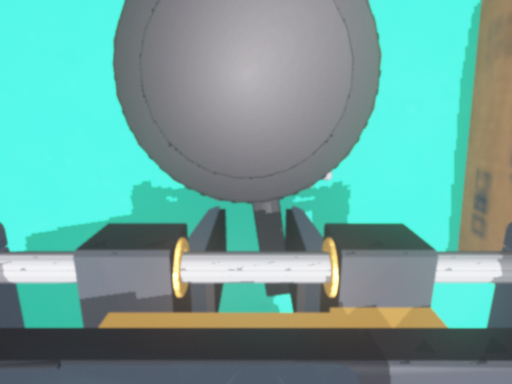

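The lever at (270,245) rests against the right finger. I continue in small steps, feeling for the stop.

```bash

python3 -m crank '0.3 0 -1.4 0 0 0 1;0.3 0 -1.4 0 0 0 1;0.3 0 -1.4 0 0 0 1'|grep force; python3 lw.py f7; python3 -m crank '0.3 0 -1.4 0 0 0 1;0.3 0 -1.4 0 0 0 1'|grep force; python3 lw.py f8
```

```text
force: [1.8, -0.1, -1.1]
gripper_force: 0.5
lid px (265, 113, 378) yaw 78.3 F [ 0.4 -0.2 -0.9] T [-0.13 -0.08  0.04]
force: [1.4, 0.0, -0.7]
gripper_force: 0.5
lid px (265, 114, 379) yaw 76.3 F [ 0.1  0.7 -0.3] T [-0.17 -0.01 -0.03]
```

```bash

python3 -m crank '0.3 0 -1.4 0 0 0 1;0.3 0 -1.4 0 0 0 1;0.3 0 -1.4 0 0 0 1'|grep force; python3 lw.py f9; python3 -m crank '0.3 0 -1.4 0 0 0 1;0.3 0 -1.4 0 0 0 1'|grep force; python3 lw.py f10
```

```text
force: [2.8, -1.1, -1.4]
gripper_force: 1.5
lid px (264, 115, 379) yaw 73.3 F [ 1.9 -0.8 -1.2] T [-0.23 -0.27  0.03]
force: [7.9, -2.4, -3.9]
gripper_force: 4.4
lid px (263, 109, 372) yaw 71.3 F [ 8.  -3.  -5.1] T [-0.55 -1.13  0.1 ]
```

```bash

python3 -m crank '0.3 0 -1.4 0 0 0 1;0.3 0 0 0 0 0 0'|grep force; python3 lw.py f11; python3 -m crank '0.3 0 -1 0 0 0 0.7;0.3 0 0 0 0 0 0'|grep force; python3 lw.py f12
```

```text
force: [9.8, -3.6, -4.4]
gripper_force: 5.1
lid px (263, 106, 369) yaw 70.4 F [ 9.9 -3.7 -5. ] T [-0.61 -1.59  0.16]
force: [12.1, -3.5, -5.4]
gripper_force: 6.0
lid px (263, 103, 366) yaw 69.7 F [11.4 -4.  -5.5] T [-0.72 -1.81  0.17]
```

```bash
python3 look.py s5; python3 - <<'E'
from h import *
f=lambda n:cv2.resize(cv2.imread('pics/'+n)[140:220,200:300],(400,320))
cv2.imwrite('pics/v5.png',np.hstack([f('s5.png'),cv2.resize(cv2.imread('pics/f12.png'),(400,320))]))
E
```

```text
rim row 154.0 ref 165.0 13mm drop = 3.9995117182631077
[542.  -19.3 102.8] [ 1.794e+02 -1.000e-01  6.970e+01] F [11.8 -4.5 -5.5] T [-0.69 -1.82  0.22]
```

View pics/v5.png

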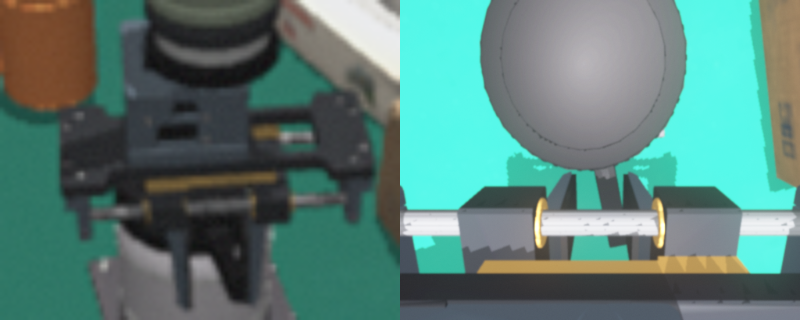

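```bash

python3 -m crank '0.3 0 -1.4 0 0 0 0;0.3 0 -1.4 0 0 0 0;0.3 0 0 0 0 0 0;0.3 0 0 0 0 0 0'; python3 lw.py f13
```

```text
time_s: 16.0
ee_pos: [541.5, -19.3, 103.1]
ee_rot: [179.1, -0.1, 69.7]
force: [16.3, -6.5, -8.4]
gripper_width: 31.8
gripper_force: 8.2
lid px (262, 105, 367) yaw 69.7 F [16.  -7.6 -6.9] T [-1.17 -2.5   0.19]
```

It's a hard stop: 2.8 mm of extra command raised the force to about 18 N and the lever didn't move. I back off to the middle of the gap and lift clear.

```bash

python3 -m crank '0.3 0 4 0 0 0 0;0.3 0 4 0 0 0 0;0.3 0 4 0 0 0 0;0.3 0 2 0 0 0 0;0.3 0 0 0 0 0 0;0.3 0 0 0 0 0 0'; python3 lw.py g1; python3 -c "
import cv2
cv2.imwrite('pics/g1v.png',cv2.imread('pics/g1.png'))"
```

```text
time_s: 16.8
ee_pos: [547.1, -22.1, 101.8]
ee_rot: [-180.0, 0.0, 69.7]
force: [0.4, 0.5, 0.7]
gripper_width: 31.7
gripper_force: 0.0
lid px (264, 88, 352) yaw 69.7 F [ 0.5  0.  -0.5] T [-0.05  0.09 -0.03]
```

View pics/g1v.png

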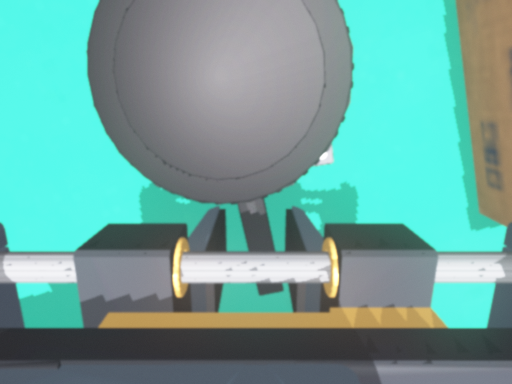

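The lever at (258,245) now hangs free between the fingers and the force is zero, so I lift.

```bash

python3 -m crank '0.3 0 0 -8 0 0 0;0.3 0 0 -12 0 0 0;0.3 0 0 -15 0 0 0;0.3 0 0 -30 0 0 0;0.3 0 0 -35 0 0 0;0.3 -45 0 -20 0 0 0;0.3 -50 0 0 0 0 0;0.3 -50 0 0 0 0 0;0.3 -40 0 0 0 0 0;0.3 0 0 0 0 0 0'; python3 - <<'E'
from h import *
a=snap('scene','s9.png');b=snap('top','t9.png')
f=lambda i,p:cv2.resize(i[p[1]-48:p[1]+48,p[0]-60:p[0]+60],(400,320))
cv2.imwrite('pics/v9.png',np.hstack([f(a,(249,180)),f(b,(252,186))]))
E
```

```text
time_s: 18.1
ee_pos: [482.6, -197.7, 223.1]
ee_rot: [179.9, 0.0, 69.4]
force: [0.2, 0.0, 0.0]
gripper_width: 32.3
gripper_force: 0.0
```

View pics/v9.png

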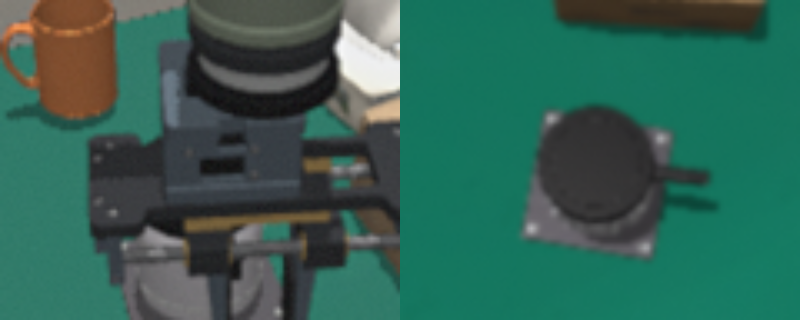

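The top view shows the lid level on the canister with its lever at about -98°, nothing else moved. The wrist gauge puts the rim about 6 mm below its drop height, so it is home at about 95 mm. I hand in.

```bash
python3 -c "
from h import *
print(env.job_done())"
```

```text
the job is handed in; nothing more can be done
None
```

The lid was turned back about 58° until it dropped into the thread, then screwed forward about 70–75° to its hard end stop at about 95 mm rim height; the highest push I read was about 19 N, and the arm finished clear at about 18 s.

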